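# Mark a silver blank in the toggle-clamp jig

### The arm

A 6-joint arm with a two-finger parallel gripper is mounted at the origin on the work surface. World frame = base frame: x ahead of the robot, y to its left, z up, the work surface at z = 0. Lengths are in mm, angles in rad, forces in N, time in s.
With the tool pointing down it reaches from about 350 to 975 mm from the base axis. Payload 7.1 kg.
Tool frame: the origin (TCP) lies on the front face of the gripper's body, between the roots of the fingers; the fingertips stand 80 mm ahead of it and the grasp point (between the pads) lies 61 mm ahead of it; z points along the fingers, y is the line along which they close (so a half turn about z gives the same grasp; the last joint's range is limited). The gripper opens to 88 mm and grips with 3 to 60 N. Pads are 20 mm wide; open, the fingers measure 115 mm over their backs; the gripper's body (75 mm by 178 mm) begins 61 mm behind the grasp point.
Start: joints at [-1.229, 0.423, 1.63, -0, 1.089, -0.019], TCP at [220.656, -584.736, 302.675] pointing down, gripper open.
Joint ranges: [-3, 3], [-0.9, 2.11], [0.09, 2.58], [-1.31, 4.45], [0.11, 2.69], [-2.54, 2.54]. Speed limits (rad/s): [2.39, 2.39, 3.01, 3.14, 3.14, 3.14].

### API

Orientations are given as a rotation vector (axis times angle).
In Python, from workcell import readout, vision, close_job gives the robot as it stands.
- The arm moves only by the tool servo_tool, never from a script. Its argument "plan" is a list that holds one entry, the list of rows, each a list of 7 numbers: the gripper command: -1 is fully open, 1 is shut, values between are in proportion, then the shift along the world's x, y, z in units of 40 mm (1.0 is 40 mm), then the turn, a rotation vector about the world's x, y, z in units of 5 degrees (1.0 is 5 degrees). A call has 1 to 5 rows; each row shifts and turns the commanded pose from where the row before left it; what a row does not reach is not made up. A row lasts 1/12 s, in which the tool goes at most 41.7 mm and 7.16 degrees, less where a joint would pass 70% of its speed; a pose out of reach is approached as far as the arm can. A call is refused whole if a number of a shift passes 1 or a number of a turn 1, either way. A call with a gripper value outside its range is refused whole. The fingers move at their own pace and stop on an object; the grip force is fixed at half the most. Time passes only in rows, so rows that do not move let the fingers close. It gives the time, the measured TCP pose, the force, the opening and the grip force at its end, in the units of the state.
- readout.get_obs(): the state, without advancing time (a new reading comes with each control period).
- vision.get_image(name): name is "side" or "top"; returns the picture (480x640x3 uint8, red, green, blue); there is no depth.
- vision.camera_params(name): a dict with "fx", "fy", "cx", "cy" (pixels), "rvec" (rotation vector, rad) and "tvec" (3), from world to camera coordinates, as OpenCV has them. Camera axes: x right, y down, z forward; pixel columns grow to the right and rows downward; lengths in mm; the calibration is good to about 2 mm. A picture is of the moment at which its call begins. camera_params takes no time and is no camera call.
- close_job(): hands the job in; it is judged then, once.
The state is a dict: "t": time; "qpos": joint angles; "qvel": joint speeds; "joint_torque": joint torques, N m; "ee_pos": TCP position; "orientation": TCP orientation; "ft_force": force on the tool from outside, world axes, zero at the start; "moment": the same for the moment, N m; "width": finger opening in mm; "grasp_force": force on a finger pad.
Only numpy, scipy, OpenCV 4.12 (cv2) and the standard library are available. Lean on these libraries where they do the work, as an engineer would, in place of code of your own. Each camera call takes 0.05 s, during which the arm holds its last target. There are 200 camera calls.

### The job

Take the larger blank, the one with a raised panel on one face, from the wooden rack and lay it flat, panel up, between the dowel pins of the marking jig, down on its anvil. Swing the toggle clamp over centre until its marking tip bears on the panel, leave it clamped for about a second, then swing the clamp back fully open, leaving the blank lying in the nest. Do not disturb the other things on the bench.

Things in the scene. Friction and masses are not known exactly. Their poses are not given: they have to be found in the camera images.
- blank: larger steel blank, the workpiece: plate 44 (x) x 100 (y) x 8 thick with a raised panel 28 x 84 x 3 centred on one face (11 in all), 0.33 kg. Origin: centre of the plain underside; z points out of the panel face. It starts on a long edge in one of the two rack slots, z level along the rack's +x (away from the robot), origin 32 and top edge 54 above the bench
- rack: wooden rack fixed to the bench, base 150 (x) x 90 (y) x 10; origin under its centre. Two slots run along its y at x = -32 and +32, each 14 wide, in two rails at y = -32 and +32 (12 wide in y, tops 30 above the bench); slot floors 10 above the bench, open between the rails
- jig: marking jig fixed to the bench: steel base plate 190 x 130 x 8 reaching from x = -60 to +130 and y = -65 to +65. Origin on the bench, under the middle of the nest; the clamp stands at its +x side
- nest (a point): centre of the anvil's top in the jig, 20 above the bench; axes as the jig's. Anvil 36 (x) x 96 (y). The blank lies on it, long side along y, either way round, between eight round-topped dowel pins 6 thick standing 7 above the anvil: at x = +-27, y = +-40 and at x = +-10, y = +-55, so about 2 is free on each side
- clamp (a joint): angle of the toggle clamp arm: 0 = fully open (stands up, leaning 10 degrees back past upright); grows as it swings down towards the jig's -x; 1.75 = level, tip bearing on a blank in the nest; 1.81 = stop, nest empty. A spring makes it bistable: dead centre at about 1.15, beyond it springs shut, before it springs open. Takes about 5 N at the knob
- clamp_pivot (a point): hinge axis of the clamp arm: it runs along the jig's y, 85 from the nest centre towards the jig's +x, 52 above the bench; the bracket around it is 30 (x) x 40 (y), 60 high
- clamp_knob (a point): centre of the black ball knob, 28 across, at the end of the clamp arm, 140 from the pivot; it can be held from above with the fingers closing along the jig's y, and turns between them. Shut, it is 55 from the nest centre towards the jig's -x and 52 above the bench
- pad: marking tip on the clamp arm: steel foot 16 across on a spindle, 85 from the pivot; its underside is 21 below the arm's centre line. Origin on the arm's centre line
- pitch_bowl: bystander: iron bowl of pitch 192 across, 77 high, fixed
- small_blank: bystander: a smaller plain steel blank, 36 x 80 x 9, flat on both faces, standing on its long edge in the rack's other slot
- awl: bystander: wooden-handled awl lying on the bench, about 97 long, 30 high; origin under the joint of handle and blade
- disc: bystander: steel disc 32 across, 4 thick
- hammer: bystander: chasing hammer lying on the bench; origin under its middle
- bangle: bystander: brass bangle 66 across, 8 high
- jar: bystander: amber jar 56 across, 60 high
- punch: bystander: steel punch rod 100 long, 10 thick, lying
There are look-alikes about, which are no part of the job. What is shaped like the blank but red is not meant.

How it is judged (in metres and radians):
On the way, in this order (a step that is already met when the one before it is completed fails the run):
1. the blank lies panel up in the nest on the anvil (within 8 mm of centre, 4 mm of height, 0.08 rad of level, 0.12 rad of square), with the clamp open and the fingers off it (horizontal distance between blank and nest below 0.008 m and z of blank in the frame of nest between -0.003 and 0.004 m and angle between blank's own z axis and vertical below 0.08 rad and angle between the x axis of blank and the x axis of nest, either way round below 0.12 rad and value of joint clamp below 0.3 rad and contact force between the fingers and blank below 0.1 N), for 0.1 s.
2. the clamp is over centre (joint above 1.65) and its tip bears on the seated blank with more than 3 N for 0.5 s (horizontal distance between blank and nest below 0.008 m and z of blank in the frame of nest between -0.003 and 0.004 m and angle between blank's own z axis and vertical below 0.08 rad and angle between the x axis of blank and the x axis of nest, either way round below 0.12 rad and value of joint clamp above 1.65 rad and contact force between pad and blank above 3 N), for 0.5 s.
At the end, for the whole second after the job is handed in: The clamp is back open (joint below 0.15) and the blank lies at rest in the nest, panel up: within 8 mm of its centre, 4 mm of the anvil's top, 0.08 rad of level and 0.12 rad of square to the jig (horizontal distance between blank and nest below 0.008 m and z of blank in the frame of nest between -0.003 and 0.004 m and angle between blank's own z axis and vertical below 0.08 rad and angle between the x axis of blank and the x axis of nest, either way round below 0.12 rad and value of joint clamp below 0.15 rad and linear speed of blank below 0.02 m/s); the robot touches nothing.
It fails at once if the smaller blank is moved more than 30 mm (distance of small_blank from where it was at the start of the episode above 0.03 m).
It fails at once if another thing on the bench (awl, disc, hammer, bangle, jar, punch) is moved more than 30 mm (distance of any of awl, disc, hammer, bangle, jar, punch from where it was at the start of the episode above 0.03 m).
It also fails if it takes over 72 s, if anything falls off the work surface, if the arm or the gripper's body presses on something with over 40 N, if the wrist force passes 120 N, or if a joint passes its speed limit or range.

## Working session

There is one attempt and no reset: what is moved stays moved. The work goes in short steps, Python scripts to look and compute and a tool call to move; the robot and the scene stay as the last step left them, time stands still between calls to the robot, and variables do not carry over. Pictures are saved under pics/ and viewed, at most 12 in all, crops included, and the job is handed in when it is done.

Besides the shell and the picture viewer there is one more tool, called as name(argument=value, ...) on one line, values as JSON. servo_tool: Moves the arm, as the interface text tells. Its arguments: {"type":"object","properties":{"plan":{"type":"array"}},"required":["plan"]}

```bash
mkdir -p pics; cat > h.py <<'E'
import numpy as np, cv2
from workcell import readout, vision, close_job
def cam(n):
    p=vision.camera_params(n); K=np.array([[p['fx'],0,p['cx']],[0,p['fy'],p['cy']],[0,0,1.]])
    return K,np.array(p['rvec'],float),np.array(p['tvec'],float)
def proj(n,P):
    K,r,t=cam(n); return cv2.projectPoints(np.array(P,float).reshape(-1,3),r,t,K,None)[0].reshape(-1,2)
def onz(n,uv,z):
    K,r,t=cam(n); R=cv2.Rodrigues(r)[0]; c=-R.T@t
    uv=np.array(uv,float).reshape(-1,2); d=(R.T@np.linalg.inv(K)@np.c_[uv,np.ones(len(uv))].T).T
    return c+d*((z-c[2])/d[:,2])[:,None]
def tri(uvt,uvs):
    Ps=[]
    for n in('top','side'):
        K,r,t=cam(n); Ps.append(K@np.c_[cv2.Rodrigues(r)[0],t])
    X=cv2.triangulatePoints(Ps[0],Ps[1],np.array(uvt,float).reshape(-1,2).T,np.array(uvs,float).reshape(-1,2).T)
    return (X[:3]/X[3]).T
def snap(n,f,box=None,s=1):
    im=vision.get_image(n)[:,:,::-1]
    if box: im=im[box[1]:box[3],box[0]:box[2]]
    cv2.imwrite('pics/'+f,cv2.resize(im,None,fx=s,fy=s,interpolation=cv2.INTER_CUBIC))
E
python3 - <<'E'
from h import *
for n in('top','side'):
    snap(n,n+'0.png'); K,r,t=cam(n); R=cv2.Rodrigues(r)[0]; print(n,K[0,0],(-R.T@t).round(),R.round(2).tolist())
print(readout.get_obs())
E
```

```text
top 459.01319652376276 [ 440.   26. 1209.] [[-0.03, -1.0, 0.0], [-1.0, 0.03, -0.05], [0.05, -0.0, -1.0]]
side 465.9735859582978 [-89. 636. 706.] [[-0.72, -0.7, 0.02], [-0.41, 0.4, -0.82], [0.57, -0.6, -0.57]]
{'t': 0.1, 'qpos': array([-1.22901943e+00,  4.23758606e-01,  1.63062873e+00, -1.73454639e-05,
        1.08860565e+00, -1.89794948e-02]), 'qvel': array([-0.0011029 , -0.00122159, -0.00125181, -0.00028013,  0.00088443,
        0.00073619]), 'joint_torque': array([-1.24418046e-03, -5.45614958e+01, -2.74322623e+01,  6.44773641e-02,
        1.87944114e-02, -1.91591221e-05]), 'ee_pos': array([ 220.51076122, -584.37481898,  301.97703351]), 'orientation': array([-3.08926361e+00, -5.63371813e-01,  3.77131273e-04]), 'ft_force': array([-0.18482066, -0.09548865, -1.33073899]), 'moment': array([-0.0240892 ,  0.00774529, -0.00881105]), 'grasp_force': 0.0, 'width': 87.85409344362172}
```

View pics/top0.png

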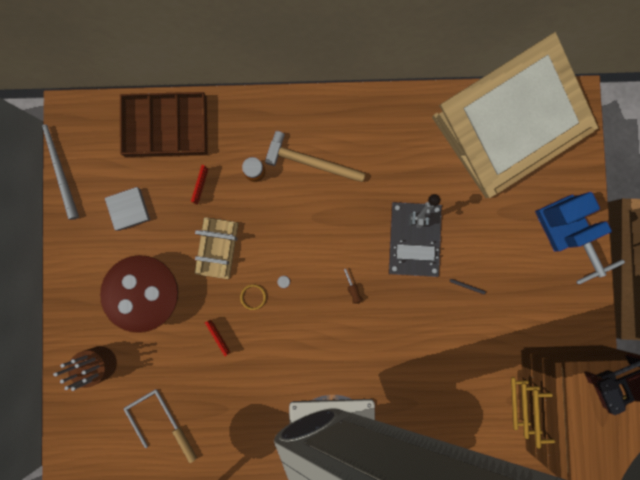

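View pics/side0.png

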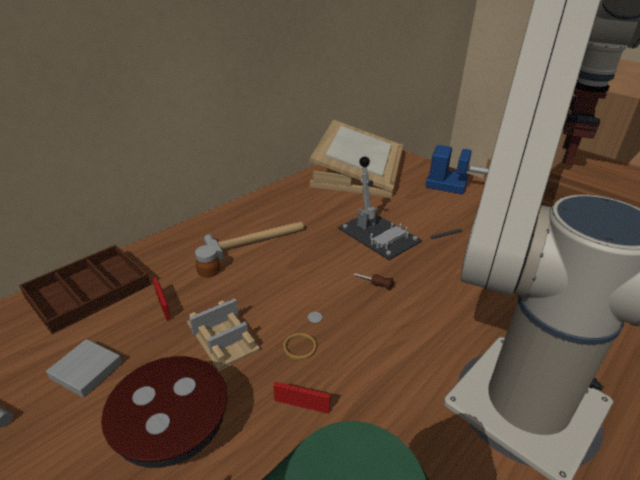

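The top view shows the rack at (216,248) with two steel blanks, and the jig at (415,240) with its clamp open and knob at (434,200). In the side view the rack is at (222,332) and the jig at (380,235). Next I'll zoom in on both.

```bash
python3 - <<'E'
from h import *
T=cv2.imread('pics/top0.png');S=cv2.imread('pics/side0.png')
def c(I,x,y,w=80,h=60): # 5x
    return cv2.resize(I[y:y+h,x:x+w],(400,300),interpolation=cv2.INTER_CUBIC)
I=np.vstack([np.hstack([c(T,180,215,),c(T,375,190,88,90)]),np.hstack([c(S,180,292,88,75),c(S,335,195,92,69)])])
cv2.imwrite('pics/z0.png',I)
E
```

```text
(no output)
```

View pics/z0.png

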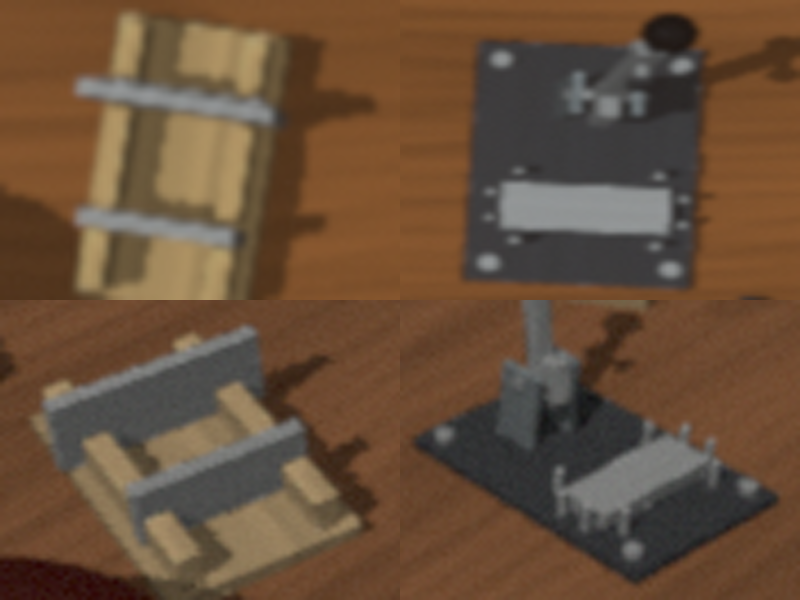

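The larger blank is in the far (+x) slot. Its top edge ends are at about (196,232) and (235,238) in the top view, and (191,318) and (236,300) in the side view. The jig corners and anvil are clear in both views.

```bash
cat > m.py <<'E'
from h import *
from scipy.optimize import least_squares
a=lambda *p:np.array(p,float)
T1=lambda p:a(*p)*[80/400,60/300]+[180,215]; T2=lambda p:(a(*p)-[400,0])*[88/400,.3]+[375,190]
S1=lambda p:(a(*p)-[0,300])*[88/400,.25]+[180,292]; S2=lambda p:(a(*p)-[400,300])*[92/400,69/300]+[335,195]
o=-.5 # pixel-centre shift approx
bt=[T1((80,87)),T1((276,113))]; bs=[S1((49,402)),S1((256,330))]
B=tri(bt,bs); print('blank top ends',B.round(1)); print('on z54',onz('top',bt,54).round(1),onz('side',bs,54).round(1))
sm=tri([T1((79,217)),T1((240,238))],[S1((130,488)),S1((302,424))]);print('small',sm.round(1))
top=[((476,42),(130,65,8)),((704,52),(130,-65,8)),((692,288),(-60,-65,8)),((463,279),(-60,65,8)),
 ((502,182),(18,48,20)),((672,188),(18,-48,20)),((670,235),(-18,-48,20)),((499,229),(-18,48,20))]
side=[((414,440),(130,65,8)),((636,581),(-60,65,8)),((777,498),(-60,-65,8)),
 ((567,484),(18,48,20)),((603,513),(-18,48,20)),((712,459),(-18,-48,20))]
def fit(use,z=0):
    def f(v):
        c,s=np.cos(v[2]),np.sin(v[2]);R=np.array([[c,-s,0],[s,c,0],[0,0,1]]);r=[]
        for n,L,g in(('top',top,T2),('side',side,S2)):
            if n in use: r.append(proj(n,(R@np.array([q for _,q in L],float).T).T+[v[0],v[1],v[3] if len(v)>3 else 0])-[g(p) for p,_ in L])
        return np.vstack(r).ravel()
    for v0 in([600,-170,0],[600,-170,0,0]):
        q=least_squares(f,v0);print(use,q.x.round(3),'rms',np.sqrt(np.mean(q.fun**2)).round(2))
    return q
fit(['top']);fit(['side']);fit(['top','side'])
print('knob',tri([[434,200]],[[364.5,162]]).round(1))
E
python3 m.py
```

```text
blank top ends [[549.7 329.1  56.1]
 [533.8 231.2  51.6]]
on z54 [[549.6 329.4  54. ]
 [533.6 230.8  54. ]] [[552.1 328.4  54. ]
 [531.5 232.7  54. ]]
small [[484.7 333.1  47.7]
 [472.1 253.   42.6]]
['top'] [ 4.83922e+02 -2.30657e+02 -8.10000e-02] rms 0.4
['top'] [ 4.84090e+02 -2.31376e+02 -8.10000e-02 -3.32700e+00] rms 0.39
['side'] [ 4.83111e+02 -2.29156e+02 -9.00000e-02] rms 0.76
['side'] [ 4.89686e+02 -2.38916e+02 -8.90000e-02 -8.08900e+00] rms 0.73
['top', 'side'] [ 4.83837e+02 -2.30301e+02 -8.40000e-02] rms 0.61
['top', 'side'] [ 4.84149e+02 -2.30883e+02 -8.40000e-02 -1.46500e+00] rms 0.58
knob [[ 594.  -239.7  189. ]]
```

Results so far:
- Nest at about (484, -230.5), yaw -0.083.
- Blank centre at about (541.7, 280), yaw -0.16, top edge at z 54.

Plan: pinch the blank's 8 mm margin from above and lift it out. Tilt the tool about 53° towards +x so the panel faces up, set the far edge on the anvil, then release so it drops into the nest. First I'll move to above the rack.

servo_tool(plan=[[[0.1,0.335,0.9,0,0,0,0.5],[0.1,0.335,0.9,0,0,0,0.5],[0.1,0.335,0.9,0,0,0,0.5],[0.1,0.335,0.9,0,0,0,0.5],[0.1,0.335,0.9,0,0,0,0.5]]])

```text
t: 0.52
ee_pos: [287.7, -402.9, 302.3]
orientation: [-3.01, -0.899, 0.0]
ft_force: [1.8, -0.3, 0.2]
width: 58.0
grasp_force: 0.0
```

servo_tool(plan=[[[0.1,0.335,0.9,0,0,0,0.5],[0.1,0.335,0.9,0,0,0,0.5],[0.1,0.335,0.9,0,0,0,0.5],[0.1,0.335,0.9,0,0,0,0.5],[0.1,0.335,0.9,0,0,0,0.5]]])

```text
t: 0.93
ee_pos: [354.7, -222.9, 302.6]
orientation: [-2.894, -1.222, 0.0]
ft_force: [0.7, 0.6, 0.2]
width: 39.3
grasp_force: 0.0
```

servo_tool(plan=[[[0.1,0.335,0.9,0,0,0,0.5],[0.1,0.335,0.9,0,0,0,0.5],[0.1,0.335,0.9,0,0,0,0.5],[0.1,0.335,0.9,0,0,0,0.5],[0.1,0.335,0.9,0,0,0,0.5]]])

```text
t: 1.35
ee_pos: [421.7, -42.8, 302.7]
orientation: [2.744, 1.53, -0.0]
ft_force: [0.9, -0.9, -0.2]
width: 39.6
grasp_force: 0.0
```

servo_tool(plan=[[[0.1,0.335,0.9,0,0,0,0.5],[0.1,0.335,0.9,0,0,0,0.5],[0.1,0.335,0.9,0,0,0,0.5],[0.1,0.335,0.9,0,0,0,0.5],[0.1,0.335,0.9,0,0,0,0.5]]])

```text
t: 1.77
ee_pos: [488.7, 137.3, 302.5]
orientation: [-2.56, -1.82, 0.001]
ft_force: [1.1, -0.2, -0.2]
width: 39.6
grasp_force: 0.0
```

servo_tool(plan=[[[0.1,0.335,0.9,0,0,0,0.5],[0.1,0.335,0.9,0,0,0,0.5],[0.1,0.335,0.9,0,0,0,0.5],[0.1,0.335,0.9,0,0,0,0.5],[0.1,0,0,0,0,0,0]]])

```text
t: 2.18
ee_pos: [544.0, 284.8, 302.4]
orientation: [-2.389, -2.04, -0.005]
ft_force: [-0.2, 0.9, 0.3]
width: 39.3
grasp_force: 0.0
```

servo_tool(plan=[[[0.1,0,0,-1,0,0,0],[0.1,0,0,-1,0,0,0],[0.1,0,0,-1,0,0,0],[0.1,0,0,-0.5,0,0,0],[0.1,0,0,0,0,0,0]]])

```text
t: 2.6
ee_pos: [539.1, 277.4, 157.4]
orientation: [-2.393, -2.032, 0.015]
ft_force: [-0.1, -1.6, 0.1]
width: 39.6
grasp_force: 0.0
```

```bash
python3 - <<'E'
from h import *
snap('top','t1.png',(170,190,270,290),1);snap('side','s1.png',(150,230,270,380))
a=cv2.resize(cv2.imread('pics/t1.png'),(400,400),interpolation=2);b=cv2.resize(cv2.imread('pics/s1.png'),(320,400),interpolation=2)
cv2.imwrite('pics/z1.png',np.hstack([a,b])); o=readout.get_obs();print(o['ee_pos'],o['width'],o['qpos'].round(2))
E
```

```text
[542.00642131 278.8783771  162.3367357 ] 39.41754379794328 [ 0.46  0.59  1.74 -0.    0.81  0.62]
```

View pics/z1.png

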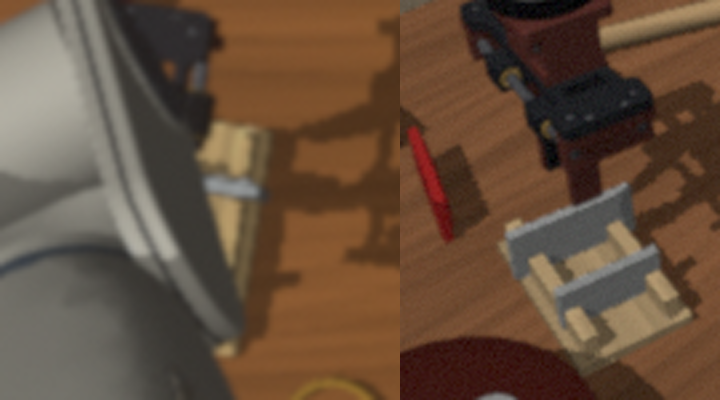

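The fingers straddle the larger blank's top edge: in the side crop a finger is at (585,190), just above the edge at (570,215). I'll go down and grip.

servo_tool(plan=[[[0.1,0,0,-0.4,0,0,0],[0.1,0,0,-0.46,0,0,0],[0.1,0,0,0,0,0,0],[0.1,0,0,0,0,0,0],[1,0,0,0,0,0,0]]])

```text
t: 3.12
ee_pos: [543.3, 279.7, 130.4]
orientation: [2.394, 2.033, 0.004]
ft_force: [0.6, 0.4, -0.0]
width: 35.6
grasp_force: 0.0
```

servo_tool(plan=[[[1,0,0,0,0,0,0],[1,0,0,0,0,0,0],[1,0,0,0,0,0,0],[1,0,0,0,0,0,0],[1,0,0,0,0,0,0]]])

```text
t: 3.53
ee_pos: [542.2, 279.4, 128.8]
orientation: [-2.395, -2.033, -0.0]
ft_force: [-2.3, 0.4, 5.1]
width: 7.6
grasp_force: 30.0
```

Gripped at 7.6 mm wide, so the pads are on the plate margin. Now lift and carry it to the nest.

servo_tool(plan=[[[1,0,0,0.3,0,0,0],[1,0,0,0.8,0,0,0],[1,0,0,1,0,0,0],[1,0,0,1,0,0,0],[1,0,0,1,0,0,0]]])

```text
t: 3.95
ee_pos: [541.6, 278.8, 293.9]
orientation: [-2.394, -2.034, 0.003]
ft_force: [0.6, 0.3, -4.1]
width: 7.5
grasp_force: 30.0
```

servo_tool(plan=[[[1,-0.218,-0.84,0,0,0,0.057],[1,-0.218,-0.84,0,0,0,0.057],[1,-0.218,-0.84,0,0,0,0.057],[1,-0.218,-0.84,0,0,0,0.057],[1,-0.218,-0.84,0,0,0,0.057]]])

```text
t: 4.37
ee_pos: [497.5, 109.8, 292.6]
orientation: [2.368, 2.064, -0.001]
ft_force: [0.6, -1.0, -3.6]
width: 7.5
grasp_force: 30.0
```

servo_tool(plan=[[[1,-0.218,-0.84,0,0,0,0.057],[1,-0.218,-0.84,0,0,0,0.057],[1,-0.218,-0.84,0,0,0,0.057],[1,-0.218,-0.84,0,0,0,0.057],[1,-0.218,-0.84,0,0,0,0.057]]])

```text
t: 4.78
ee_pos: [453.9, -58.2, 292.6]
orientation: [-2.343, -2.093, 0.0]
ft_force: [0.1, -0.5, -4.0]
width: 7.8
grasp_force: 30.0
```

servo_tool(plan=[[[1,-0.218,-0.84,0,0,0,0.057],[1,-0.218,-0.84,0,0,0,0.057],[1,-0.218,-0.84,0,0,0,0.057],[1,-0.218,-0.84,0,0,0,0.057],[1,-0.218,-0.84,0,0,0,0.057]]])

```text
t: 5.2
ee_pos: [410.3, -226.2, 292.7]
orientation: [-2.317, -2.122, 0.0]
ft_force: [1.2, 0.4, -3.0]
width: 7.4
grasp_force: 30.0
```

servo_tool(plan=[[[1,0,0,0,-0.073,-0.881,0],[1,0,0,0,-0.073,-0.881,0],[1,0,0,0,-0.073,-0.881,0],[1,0,0,0,-0.073,-0.881,0],[1,0,0,0,-0.073,-0.881,0]]])

```text
t: 5.62
ee_pos: [410.8, -224.7, 292.6]
orientation: [2.089, 1.912, 0.378]
ft_force: [0.2, 1.5, -3.4]
width: 7.6
grasp_force: 30.0
```

servo_tool(plan=[[[1,0,0,0,-0.073,-0.881,0],[1,0,0,0,-0.073,-0.881,0],[1,0,0,0,-0.073,-0.881,0],[1,0,0,0,-0.073,-0.881,0],[1,0,0,0,-0.073,-0.881,0]]])

```text
t: 6.03
ee_pos: [411.6, -222.7, 292.2]
orientation: [1.878, 1.727, 0.649]
ft_force: [0.7, 0.1, -3.0]
width: 7.5
grasp_force: 30.0
```

servo_tool(plan=[[[1,0,0,0,-0.073,-0.881,0],[1,0,0,0,-0.073,-0.881,0],[1,0,0,0,0,0,0],[1,0,0,0,0,0,0]]])

```text
t: 6.37
ee_pos: [411.6, -221.3, 291.0]
orientation: [1.807, 1.664, 0.734]
ft_force: [-0.4, 0.0, -3.2]
width: 7.8
grasp_force: 30.0
```

```bash
python3 - <<'E'
from h import *
snap('side','s2.png');snap('top','t2.png')
I=np.hstack([cv2.resize(cv2.imread('pics/t2.png')[140:300,320:480],(400,400),interpolation=2),cv2.resize(cv2.imread('pics/s2.png')[80:280,290:490],(400,400),interpolation=2)])
cv2.imwrite('pics/z2.png',I)
o=readout.get_obs();print(o['ee_pos'],o['orientation'],o['width'],o['qpos'].round(2));print(cv2.Rodrigues(o['orientation'])[0].round(3))
E
```

```text
[ 412.33022111 -221.62188563  291.63575299] [1.80431065 1.66383839 0.73395186] 7.418905868466438 [-0.75  0.13  2.32  1.55  0.48 -2.04]
[[ 0.075  0.683  0.726]
 [ 0.997 -0.062 -0.044]
 [ 0.015  0.728 -0.686]]
```

View pics/z2.png

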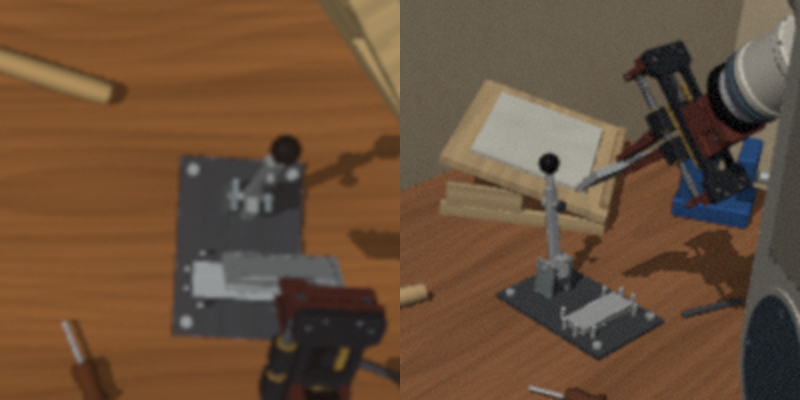

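The blank is held roughly as planned: in the top crop it spans (222,255) to (340,270) over the nest, with the panel facing up. The rotation was rate-limited to about 47°, so I'll finish the tilt while lowering.

servo_tool(plan=[[[1,-0.01,-0.014,-0.58,-0.054,-0.24,0],[1,-0.01,-0.014,-0.58,-0.054,-0.24,0],[1,-0.01,-0.014,-0.58,-0.054,-0.24,0],[1,-0.01,-0.014,-0.58,-0.054,-0.24,0],[1,-0.01,-0.014,-0.58,-0.054,-0.24,0]]])

```text
t: 6.88
ee_pos: [417.4, -238.8, 221.1]
orientation: [1.77, 1.64, 0.808]
ft_force: [0.4, 0.2, -3.3]
width: 7.5
grasp_force: 30.0
```

servo_tool(plan=[[[1,0,0,0,0,0,0],[1,0,0,0,0,0,0]]])

```text
t: 7.05
ee_pos: [417.6, -239.6, 222.1]
orientation: [1.768, 1.639, 0.806]
ft_force: [-0.4, 0.0, -3.4]
width: 7.6
grasp_force: 30.0
```

```bash
python3 - <<'E'
from h import *
o=readout.get_obs();R=cv2.Rodrigues(o['orientation'])[0];print(o['ee_pos'],o['width'],o['qpos'].round(2));print(R.round(3))
print(np.degrees(np.arcsin(-R[2,2])))
# predicted blank far edge corners (tool frame: x=len, y=thick, z=depth): top face side
p=o['ee_pos']; 
for s in(50,-50):
    for y in(4,-4): print(s,y,(p+R@[s,y,118.6]).round(1),proj('top',p+R@[s,y,118.6]).round(1))
snap('top','t3.png')
cv2.imwrite('pics/z3.png',cv2.resize(cv2.imread('pics/t3.png')[210:290,380:460],(600,600),interpolation=2))
E
```

```text
[ 417.61867822 -239.56650668  222.05706005] 7.6245617746548895 [-0.81  0.36  2.34  1.95  0.62 -2.54]
[[ 0.058  0.64   0.767]
 [ 0.998 -0.067 -0.02 ]
 [ 0.039  0.766 -0.642]]
39.9301181722957
50 4 [ 514.  -192.3  150.9] [[410.9 237.6]]
50 -4 [ 508.9 -191.8  144.8] [[410.2 240. ]]
-50 4 [ 508.2 -292.   147.1] [[453.6 239. ]]
-50 -4 [ 503.1 -291.5  140.9] [[452.7 241.3]]
```

View pics/z3.png

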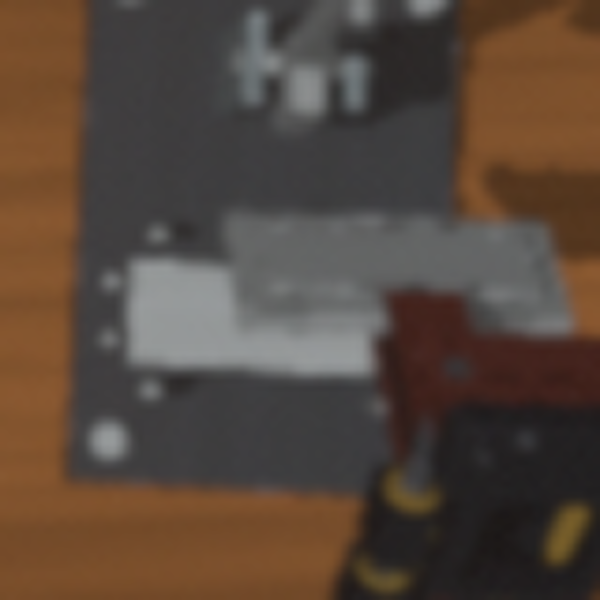

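The right far-corner estimate and the image agree in position: the far edge runs from about (410,238) to (453,240) px. But joint 6 has hit its -2.54 limit, so I need a kinematic model to see which tilts are reachable.

```bash
cat > kin.py <<'E'
import numpy as np
from scipy.spatial.transform import Rotation as Ro
from scipy.optimize import least_squares
# records q, p, rotvec
rec=[([-1.229,.423,1.63,0,1.089,-.019],[220.656,-584.736,302.675],[-3.08926,-.56337,0]),
([.46,.59,1.74,0,.81,.62],[542,278.9,162.3],[-2.394,-2.033,0]),
([-.75,.13,2.32,1.55,.48,-2.04],[412.3,-221.6,291.6],[1.8043,1.6638,.734]),
([-.81,.36,2.34,1.95,.62,-2.54],[417.6,-239.6,222.1],[1.768,1.639,.806])]
def fk(q,k):
    d1,a1,a2,e,d4,d6=k
    R=Ro.from_euler('Z',q[0]); y=lambda a:Ro.from_euler('Y',a)
    p=np.array([0,0,d1])+R.apply([a1,0,0]); R=R*y(q[1]); p=p+R.apply([0,0,a2]); R=R*y(q[2]); p=p+R.apply([e,0,d4])
    R=R*Ro.from_euler('ZYZ',q[3:]); return p+R.apply([0,0,d6]),R
def res(k): return np.concatenate([fk(q,k)[0]-p for q,p,_ in rec])
f=least_squares(res,[400,0,400,0,400,200]);K=f.x
if __name__=='__main__':
    print(K.round(1),f.fun.round(1))
    for q,p,r in rec: print(((fk(q,K)[1].inv()*Ro.from_rotvec(r)).as_rotvec()).round(3))
E
python3 kin.py
```

```text
[341.4 -20.2 571.9  81.  505.  252.5] [-11.4  -3.4   1.7   3.6  -8.6  -4.6  -0.2  -3.    2.1  -1.2  -0.2   0.7]
[1.000e-03 1.000e-03 1.571e+00]
[2.000e-03 1.000e-03 1.574e+00]
[-0.003 -0.005  1.567]
[-3.000e-03 -1.000e-03  1.564e+00]
```

```bash
cat > ik.py <<'E'
from kin import *
lo=np.array([-3,-.9,.09,-1.31,.11,-2.54]);hi=np.array([3,2.11,2.58,4.45,2.69,2.54])
off=Ro.from_rotvec([0,0,np.pi/2])
def ik(p,Rm,lohi=True,n=25):
    Rt=Ro.from_matrix(Rm);best=None;rng=np.random.default_rng(0)
    L,H=(lo,hi)
    for i in range(n):
        g=lambda q:np.r_[(fk(q,K)[0]-p)/100,(Rt.inv()*(fk(q,K)[1]*off)).as_rotvec()]
        s=least_squares(g,rng.uniform(L+.01,H-.01)*[.5,1,1,1,1,1],bounds=(L,H),max_nfev=200)
        if best is None or s.cost<best.cost-1e-9: best=s
        if best.cost<1e-10: break
    return best
def toolR(az,phi,sx=1,lean=0):
    c,s=np.cos(az),np.sin(az)
    z=np.array([c*np.cos(phi),s*np.cos(phi),-np.sin(phi)]);x=sx*np.array([-s,c,0])
    R=np.c_[x,np.cross(z,x),z]
    return R
if __name__=='__main__':
    az=-.083
    for sx in(1,-1):
      for ph in(37,45,50,55,60,65,70,75):
        f=np.radians(ph);Px=24.8-8*np.sin(f)
        e=np.array([Px,20])+44*np.array([-np.cos(f),np.sin(f)])+4*np.array([np.sin(f),np.cos(f)])-74.6*np.array([np.cos(f),-np.sin(f)])
        p=[484+np.cos(az)*e[0],-230.5+np.sin(az)*e[0],e[1]]
        s=ik(np.array(p),toolR(az,f,sx));print(sx,ph,np.round(p),s.x.round(2),'err',np.round(s.fun*[100]*1,1)[:3],np.degrees(s.fun[3:]).round(1))
E
python3 ik.py
```

```text
1 37 [ 412. -225.   95.] [-0.81  0.65  2.27  1.91  0.65 -2.54] err [ 2.  -2.7  4.3] [11.9  9.7  6.7]
1 45 [ 422. -225.  107.] [-0.74  0.6   2.27  1.97  0.52 -2.54] err [ 1.1 -1.4  2.6] [7.  6.2 3.3]
1 50 [ 430. -226.  113.] [-0.69  0.57  2.27  2.    0.44 -2.54] err [ 0.6 -0.8  1.5] [3.9 3.7 1.6]
1 55 [ 438. -227.  119.] [-0.64  0.54  2.26  2.04  0.35 -2.54] err [ 0.1 -0.2  0.4] [1.  1.  0.3]
1 60 [ 446. -227.  125.] [-0.6   0.51  2.22  1.8   0.25 -2.26] err [ 0. -0.  0.] [ 0.  0. -0.]
1 65 [ 455. -228.  129.] [-0.56  0.5   2.17  1.17  0.21 -1.6 ] err [ 0. -0.  0.] [ 0. -0. -0.]
1 70 [ 465. -229.  133.] [-0.53  0.49  2.11  0.6   0.26 -1.01] err [ 0. -0.  0.] [ 0. -0.  0.]
1 75 [ 474. -230.  136.] [-0.5   0.5   2.05  0.3   0.37 -0.69] err [-0. -0. -0.] [ 0. -0.  0.]
-1 37 [ 412. -225.   95.] [-0.78  0.77  2.37  2.45  0.93 -0.  ] err [-0. -0.  0.] [-0.  0.  0.]
-1 45 [ 422. -225.  107.] [-0.71  0.65  2.34  2.4   0.67  0.15] err [0. 0. 0.] [-0. -0. -0.]
-1 50 [ 430. -226.  113.] [-0.67  0.59  2.31  2.32  0.51  0.28] err [ 0. -0.  0.] [-0. -0. -0.]
-1 55 [ 438. -227.  119.] [-0.63  0.55  2.27  2.15  0.37  0.49] err [ 0. -0.  0.] [-0. -0. -0.]
-1 60 [ 446. -227.  125.] [-0.6   0.51  2.22  1.8   0.25  0.88] err [ 0. -0.  0.] [ 0.  0. -0.]
-1 65 [ 455. -228.  129.] [-0.56  0.5   2.17  1.17  0.21  1.54] err [ 0. -0.  0.] [-0. -0.  0.]
-1 70 [ 465. -229.  133.] [-0.53  0.49  2.11  0.6   0.26  2.13] err [ 0. -0.  0.] [-0.  0. -0.]
-1 75 [ 474. -230.  136.] [-0.5   0.5   2.05  0.3   0.37  2.46] err [-0. -0.  0.] [ 0. -0. -0.]
```

The model shows this grasp can reach a tool pitch of about 60° at the nest. A steep tool also lets the lower finger follow the blank down under control. I'll re-target to 60° at hover.

```bash
cat > delta.py <<'E'
from ik import *
from h import readout
def tgt(ph,Px=17,dz=0,az=-.083,dy=-1.2,d=74.6):
    f=np.radians(ph)
    e=np.array([Px,20+dz])+44*np.array([-np.cos(f),np.sin(f)])+4*np.array([np.sin(f),np.cos(f)])-d*np.array([np.cos(f),-np.sin(f)])
    c,s=np.cos(az),np.sin(az);return np.array([484+c*e[0]-s*dy,-230.5+s*e[0]+c*dy,e[1]]),toolR(az,f,1)
def delta(p,R):
    o=readout.get_obs();r=(Ro.from_matrix(R)*Ro.from_rotvec(o['orientation']).inv()).as_rotvec(True)/5
    print('units shift',((p-o['ee_pos'])/40).round(3),'turn',r.round(3),'q',o['qpos'].round(2),'t',o['t'],'pos',o['ee_pos'].round(1))
if __name__=='__main__':
    p,R=tgt(60,dz=45);print(p);delta(p,R)
E
python3 delta.py
```

```text
[ 445.19830941 -228.47618911  169.71061289]
units shift [ 0.693  0.269 -1.317] turn [-0.149  4.033 -0.21 ] q [-0.81  0.36  2.34  1.95  0.62 -2.54] t 7.1 pos [ 417.5 -239.2  222.4]
```

servo_tool(plan=[[[1,0.07,0.027,0,-0.015,0.4,-0.02],[1,0.07,0.027,0,-0.015,0.4,-0.02],[1,0.07,0.027,0,-0.015,0.4,-0.02],[1,0.07,0.027,0,-0.015,0.4,-0.02],[1,0.07,0.027,0,-0.015,0.4,-0.02]]])

```text
t: 7.52
ee_pos: [431.4, -233.4, 223.2]
orientation: [1.883, 1.74, 0.655]
ft_force: [-0.2, 0.2, -2.7]
width: 7.4
grasp_force: 30.0
```

servo_tool(plan=[[[1,0.07,0.027,0,-0.015,0.4,-0.02],[1,0.07,0.027,0,-0.015,0.4,-0.02],[1,0.07,0.027,0,-0.015,0.4,-0.02],[1,0.07,0.027,0,-0.015,0.4,-0.02],[1,0.07,0.027,0,-0.015,0.4,-0.02]]])

```text
t: 7.93
ee_pos: [445.4, -227.7, 223.3]
orientation: [1.994, 1.837, 0.495]
ft_force: [0.1, -0.1, -4.3]
width: 7.7
grasp_force: 30.0
```

```bash
python3 delta.py
```

```text
[ 445.19830941 -228.47618911  169.71061289]
units shift [-0.006 -0.019 -1.339] turn [ 0.01   0.036 -0.011] q [-0.61  0.29  2.19  0.94  0.32 -1.38] t 7.9333 pos [ 445.4 -227.7  223.3]
```

servo_tool(plan=[[[1,0,-0.02,-0.25,0,0,0],[1,0,0,-0.4,0,0,0],[1,0,0,-0.4,0,0,0],[1,0,0,-0.25,0,0,0],[1,0,0,0,0,0,0]]])

```text
t: 8.35
ee_pos: [444.7, -228.2, 169.3]
orientation: [1.996, 1.838, 0.496]
ft_force: [-0.5, 0.5, -3.4]
width: 7.6
grasp_force: 30.0
```

servo_tool(plan=[[[1,0,0,-0.5,0,0,0],[1,0,0,-0.3,0,0,0],[1,0,0,-0.15,0,0,0],[1,0,0,0,0,0,0],[1,0,0,0,0,0,0]]])

```text
t: 8.77
ee_pos: [445.7, -229.0, 135.2]
orientation: [1.994, 1.836, 0.497]
ft_force: [0.3, 0.1, -4.2]
width: 7.6
grasp_force: 30.0
```

```bash
python3 - <<'E'
from delta import *
from h import *
p,R=tgt(60,dz=0);delta(p,R)
o=readout.get_obs();R=cv2.Rodrigues(o['orientation'])[0];p=o['ee_pos']
for s in(51.2,-48.8):
    P=p+R@[s,4,118.6]; print(s,P.round(1),proj('top',P).round(1),proj('side',P).round(1))
snap('top','t4.png');snap('side','s4.png')
I=np.hstack([cv2.resize(cv2.imread('pics/t4.png')[210:280,390:460],(400,400),interpolation=2),cv2.resize(cv2.imread('pics/s4.png')[195:265,350:420],(400,400),interpolation=2)])
cv2.imwrite('pics/z4.png',I)
E
```

```text
units shift [-0.013  0.014 -0.261] turn [-0.004  0.053 -0.01 ] q [-0.62  0.5   2.22  1.73  0.26 -2.21] t 8.7667 pos [ 445.7 -229.   135.2]
51.2 [ 512.9 -183.1   34.8] [[398.1 241.5]] [[370.2 232.7]]
-48.8 [ 504.7 -282.8   34.7] [[437.1 243.6]] [[395.9 219.6]]
```

View pics/z4.png

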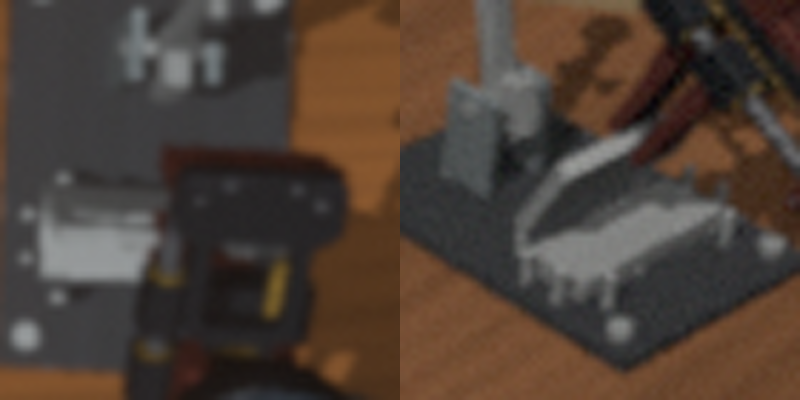

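The blank stands over the anvil. In the top crop its left end is at px 46, against 40 for the anvil end, which matches the prediction. The far edge looks 1–2 px towards -x, so I'll add a small +x shift and lower to contact.

servo_tool(plan=[[[1,0.03,0.01,-0.1,0,0,0],[1,0,0,-0.1,0,0,0],[1,0,0,-0.04,0,0,0],[1,0,0,0,0,0,0],[1,0,0,0,0,0,0]]])

```text
t: 9.28
ee_pos: [446.7, -228.9, 125.2]
orientation: [1.994, 1.836, 0.497]
ft_force: [-0.3, 0.0, -4.0]
width: 7.5
grasp_force: 30.0
```

servo_tool(plan=[[[1,0,0,-0.04,0,0,0],[1,0,0,0,0,0,0],[1,0,0,0,0,0,0]]])

```text
t: 9.53
ee_pos: [446.7, -229.0, 124.7]
orientation: [1.993, 1.834, 0.498]
ft_force: [-9.7, 0.5, 16.0]
width: 7.5
grasp_force: 30.2
```

Contact at the expected height. Open slightly so the blank rests on the lower finger, then follow its arc down.

servo_tool(plan=[[[0.64,0,0,0,0,0,0],[0.64,0,0,0,0,0,0],[0.64,0,0,0,0,0,0],[0.64,-0.075,0.006,-0.08,0,0,0],[0.64,-0.075,0.006,-0.08,0,0,0]]])

```text
t: 9.95
ee_pos: [440.8, -228.5, 116.9]
orientation: [1.994, 1.836, 0.496]
ft_force: [-1.7, 0.3, -0.2]
width: 15.4
grasp_force: 0.7
```

servo_tool(plan=[[[0.6,-0.055,0.005,-0.107,0,0,0],[0.6,-0.055,0.005,-0.107,0,0,0],[0.6,-0.037,0.003,-0.1,0,0,0],[0.6,-0.037,0.003,-0.1,0,0,0],[0.6,0,0,0,0,0,0]]])

```text
t: 10.37
ee_pos: [433.8, -228.1, 101.9]
orientation: [1.996, 1.835, 0.5]
ft_force: [-5.2, 1.6, 12.9]
width: 17.8
grasp_force: 21.5
```

```bash
python3 - <<'E'
from h import *
snap('top','t5.png');snap('side','s5.png')
I=np.hstack([cv2.resize(cv2.imread('pics/t5.png')[210:280,390:460],(400,400),interpolation=2),cv2.resize(cv2.imread('pics/s5.png')[195:265,350:420],(400,400),interpolation=2)])
cv2.imwrite('pics/z5.png',I);o=readout.get_obs();print(o['ee_pos'],o['ft_force'],o['width'])
E
```

```text
[ 434.24149041 -228.25572099  102.02129049] [-3.34080305  1.3810131  11.86477164] 17.70867930673644
```

View pics/z5.png

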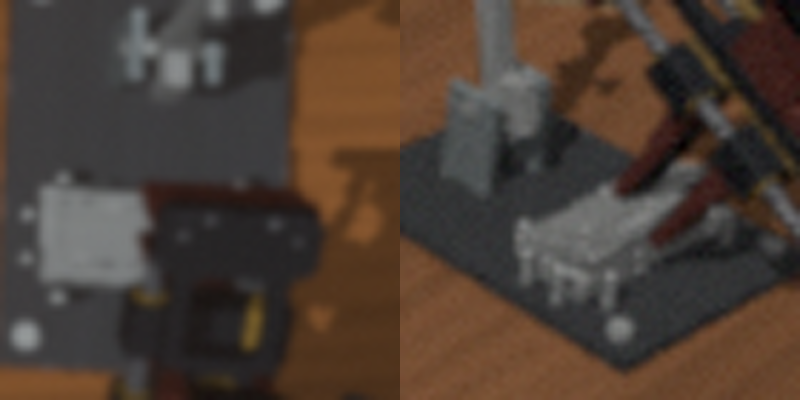

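The blank is nearly flat in the nest: its left end sits between the pins in both crops, and the upper finger is touching the panel. Now open a little more, pull the lower finger out along -x, then rise.

servo_tool(plan=[[[0.45,0,0,0.05,0,0,0],[0.4,0,0,0,0,0,0],[0.4,-0.25,0.02,0,0,0,0],[0.4,-0.4,0.033,0,0,0,0],[0.4,-0.3,0.025,0,0,0,0]]])

```text
t: 10.88
ee_pos: [397.3, -227.9, 109.1]
orientation: [2.004, 1.846, 0.499]
ft_force: [-0.8, 0.7, -0.2]
width: 26.2
grasp_force: 0.0
```

servo_tool(plan=[[[0.4,-0.4,0.033,0.4,0,0,0],[0.4,-0.6,0.04,0.6,0,0,0],[0.4,-0.6,0.04,0.7,0,0.2,0],[0.4,-0.5,0.04,0.8,0,0.4,0],[0.4,-0.4,0.03,0.8,0,0.4,0]]])

```text
t: 11.3
ee_pos: [329.4, -221.1, 197.9]
orientation: [2.024, 1.871, 0.484]
ft_force: [0.1, 1.1, 1.0]
width: 26.3
grasp_force: 0.0
```

```bash
python3 - <<'E'
from h import *
snap('top','t6.png');snap('side','s6.png')
I=np.hstack([cv2.resize(cv2.imread('pics/t6.png')[205:275,385:455],(400,400),interpolation=2),cv2.resize(cv2.imread('pics/s6.png')[195:265,350:420],(400,400),interpolation=2)])
cv2.imwrite('pics/z6.png',I);o=readout.get_obs();print(o['ee_pos'],o['orientation'],o['ft_force'],o['width'],o['t'])
a=np.array([np.cos(-.083),np.sin(-.083)]);b=np.array([-a[1],a[0]])
for z,hx,hy in((28,22,50),(31,14,42)):
    P=[np.r_[[484,-230.5]+sx*hx*a+sy*hy*b,z] for sx in(1,-1) for sy in(1,-1)]
    print(z,((proj('top',P)-[385,205])*40/7).round(),((proj('side',P)-[350,195])*40/7+[400,0]).round())
E
```

```text
[ 330.67231603 -221.84847243  199.28209882] [2.01789049 1.87011473 0.4841513 ] [ 0.25433936  0.80839146 -0.34840273] 26.39446761209774 11.4
28 [[ 71. 216.]
 [293. 228.]
 [ 67. 313.]
 [289. 325.]] [[519. 231.]
 [665. 156.]
 [590. 273.]
 [736. 195.]]
31 [[ 89. 234.]
 [276. 244.]
 [ 87. 296.]
 [273. 307.]] [[544. 227.]
 [667. 163.]
 [589. 254.]
 [713. 188.]]
```

View pics/z6.png

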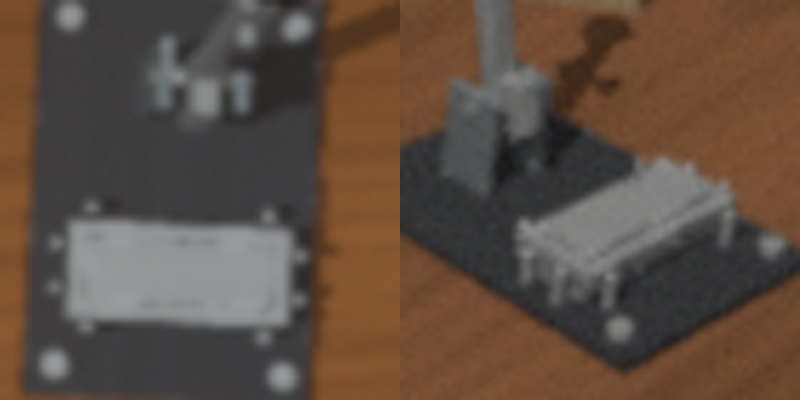

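The blank is seated: the plate corners in both crops, e.g. (70,220) and (289,326), match the prediction for a blank flat in the nest within about 1 mm. Next is the clamp. I'll grip the knob from above with the fingers closing along jig y.

```bash
cat > d2.py <<'E'
from delta import *
az=-.083;c,s=np.cos(az),np.sin(az)
down=np.c_[[s,-c,0],[-c,-s,0],[0,0,-1]]  # x->-y_jig? placeholder
o=readout.get_obs();R0=Ro.from_rotvec(o['orientation'])
D=Ro.from_matrix(toolR(az,np.pi/2-1e-9,1))
print('untilt',((D*R0.inv()).as_rotvec(True)/5).round(3))
for sg in(1,-1):
    Dn=Ro.from_rotvec([0,0,sg*np.pi/2])*D
    b=ik(np.array([593,-239.6,290]),Dn.as_matrix());print(sg,b.x.round(2),b.cost, 'total',((Dn*R0.inv()).as_rotvec(True)/5).round(2))
print(o['qpos'].round(2),((np.array([593,-239.6,290])-o['ee_pos'])/40).round(3))
th=np.linspace(0,1.76,12);
x=85+140*np.sin(np.radians(10)-th);z=52+140*np.cos(np.radians(10)-th)
print(np.c_[th,x,z].round(2)); dx=np.diff(x)/40
print(np.c_[dx*c,dx*s,np.diff(z)/40].round(3).tolist())
E
python3 d2.py
```

```text
untilt [ 0.274  5.623 -0.079]
1 [-0.38  0.46  1.61  0.    1.08 -1.87] 3.456527393325845e-27 total [-4.19  4.62 17.53]
-1 [-0.38  0.46  1.61 -0.    1.08  1.27] 2.6795474309163197e-24 total [  4.63   4.2  -17.68]
[-0.81  0.24  2.37  1.14  0.37 -1.78] [ 6.558 -0.444  2.268]
[[ 0.0000e+00  1.0931e+02  1.8987e+02]
 [ 1.6000e-01  8.7030e+01  1.9199e+02]
 [ 3.2000e-01  6.4710e+01  1.9052e+02]
 [ 4.8000e-01  4.2900e+01  1.8552e+02]
 [ 6.4000e-01  2.2160e+01  1.7711e+02]
 [ 8.0000e-01  3.0300e+00  1.6550e+02]
 [ 9.6000e-01 -1.4000e+01  1.5099e+02]
 [ 1.1200e+00 -2.8510e+01  1.3395e+02]
 [ 1.2800e+00 -4.0110e+01  1.1482e+02]
 [ 1.4400e+00 -4.8520e+01  9.4090e+01]
 [ 1.6000e+00 -5.3520e+01  7.2270e+01]
 [ 1.7600e+00 -5.4980e+01  4.9950e+01]]
[[-0.555, 0.046, 0.053], [-0.556, 0.046, -0.037], [-0.543, 0.045, -0.125], [-0.517, 0.043, -0.21], [-0.477, 0.04, -0.29], [-0.424, 0.035, -0.363], [-0.361, 0.03, -0.426], [-0.289, 0.024, -0.478], [-0.21, 0.017, -0.518], [-0.125, 0.01, -0.545], [-0.036, 0.003, -0.558]]
```

servo_tool(plan=[[[0.0,0,0,0.4,0.034,0.703,-0.01],[0.0,0,0,0.4,0.034,0.703,-0.01],[0.0,0,0,0.4,0.034,0.703,-0.01],[0.0,0,0,0.4,0.034,0.703,-0.01],[-0.36,0,0,0.4,0.034,0.703,-0.01]]])

```text
t: 11.82
ee_pos: [333.3, -217.6, 254.7]
orientation: [2.16, 2.005, 0.306]
ft_force: [0.8, -0.5, -0.2]
width: 47.8
grasp_force: 0.0
```

servo_tool(plan=[[[-0.36,0,0,0.4,0.034,0.703,-0.01],[-0.36,0,0,0.4,0.034,0.703,-0.01],[-0.36,0,0,0.4,0.034,0.703,-0.01],[-0.36,0,0,0,0,0,0],[-0.36,0,0,0,0,0,0]]])

```text
t: 12.23
ee_pos: [334.9, -217.7, 302.9]
orientation: [2.264, 2.098, 0.127]
ft_force: [-0.2, 0.7, -0.2]
width: 59.8
grasp_force: 0.0
```

```bash
python3 d2.py | head -4
```

```text
untilt [-0.197  1.1   -0.081]
1 [-0.38  0.46  1.61  0.    1.08 -1.87] 3.456527393325845e-27 total [-1.02  0.71 17.9 ]
-1 [-0.38  0.46  1.61 -0.    1.08  1.27] 2.6795474309163197e-24 total [  0.71   1.02 -18.07]
[-0.65  0.06  2.13  0.09  0.89 -0.63] [ 6.452 -0.548 -0.323]
```

servo_tool(plan=[[[-0.36,0.3,-0.03,0,-0.05,0.275,-0.02],[-0.36,0.3,-0.03,0,-0.05,0.275,-0.02],[-0.36,0.3,-0.03,0,-0.05,0.275,-0.02],[-0.36,0.3,-0.03,0,-0.05,0.275,-0.02],[-0.36,0.3,-0.025,0,0,0,-1]]])

```text
t: 12.65
ee_pos: [394.0, -223.2, 301.1]
orientation: [-2.399, -2.021, 0.004]
ft_force: [-1.1, 0.2, 0.3]
width: 59.6
grasp_force: 0.0
```

servo_tool(plan=[[[-0.36,0.3,-0.025,0,0,0,-1],[-0.36,0.3,-0.025,0,0,0,-1],[-0.36,0.3,-0.025,0,0,0,-1],[-0.36,0.3,-0.025,0,0,0,-1],[-0.36,0.3,-0.025,0,0,0,-1]]])

```text
t: 13.07
ee_pos: [453.6, -228.2, 300.8]
orientation: [-2.782, -1.446, 0.004]
ft_force: [-0.0, -0.0, 0.4]
width: 59.8
grasp_force: 0.0
```

servo_tool(plan=[[[-0.36,0.3,-0.025,0,0,0,-1],[-0.36,0.3,-0.025,0,0,0,-1],[-0.36,0.3,-0.025,0,0,0,-1],[-0.36,0.3,-0.025,0,0,0,-1],[-0.36,0.3,-0.025,0,0,0,-1]]])

```text
t: 13.48
ee_pos: [513.5, -233.3, 300.6]
orientation: [-3.027, -0.81, 0.006]
ft_force: [-0.3, -0.9, 0.8]
width: 59.9
grasp_force: 0.0
```

servo_tool(plan=[[[-0.36,0.3,-0.025,0,0,0,-1],[-0.36,0.3,-0.025,0,0,0,-1],[-0.36,0.3,-0.025,0,0,0,-1],[-0.36,0.3,-0.025,0,0,0,-1],[-0.36,0.3,-0.025,0,0,0,-1]]])

```text
t: 13.9
ee_pos: [573.5, -238.4, 300.3]
orientation: [-3.13, -0.135, 0.007]
ft_force: [0.4, -0.7, 0.9]
width: 59.9
grasp_force: 0.0
```

servo_tool(plan=[[[-0.36,0.15,0,0,0,0,-1],[-0.36,0,0,0,0,0,-1],[-0.36,0,0,0,0,0,0],[-0.36,0,0,0,0,0,0]]])

```text
t: 14.23
ee_pos: [579.0, -238.7, 301.1]
orientation: [-3.132, 0.129, 0.008]
ft_force: [-0.2, -0.2, 0.5]
width: 60.0
grasp_force: 0.0
```

```bash
python3 d2.py | head -4
```

```text
untilt [-0.021 -0.111 17.991]
1 [-0.38  0.46  1.61  0.    1.08 -1.87] 3.456527393325845e-27 total [ 0.09 -0.13 35.99]
-1 [-0.38  0.46  1.61 -0.    1.08  1.27] 2.6795474309163197e-24 total [-0.08 -0.06 -0.01]
[-0.41  0.43  1.62  0.01  1.1   1.24] [ 0.35  -0.023 -0.276]
```

servo_tool(plan=[[[-0.36,0.35,-0.02,0,0,0,0],[-0.36,0,0,0,0,0,0],[-0.36,0,0,-0.6,0,0,0],[-0.36,0,0,-0.65,0,0,0],[-0.36,0,0,0,0,0,0]]])

```text
t: 14.65
ee_pos: [590.9, -238.8, 248.3]
orientation: [-3.131, 0.131, 0.017]
ft_force: [-1.5, 1.3, -1.0]
width: 59.4
grasp_force: 0.0
```

servo_tool(plan=[[[1,0,0,0,0,0,0],[1,0,0,0,0,0,0],[1,0,0,0,0,0,0],[1,0,0,0,0,0,0],[1,0,0,0,0,0,0]]])

```text
t: 15.07
ee_pos: [594.3, -240.2, 254.7]
orientation: [-3.136, 0.134, 0.002]
ft_force: [1.0, 1.8, 0.2]
width: 30.0
grasp_force: 1.9
```

servo_tool(plan=[[[1,0,0,0,0,0,0],[1,0,0,0,0,0,0],[1,0,0,0,0,0,0]]])

```text
t: 15.32
ee_pos: [594.4, -239.2, 254.6]
orientation: [-3.134, 0.134, 0.003]
ft_force: [0.2, 4.8, 5.0]
width: 26.3
grasp_force: 30.0
```

servo_tool(plan=[[[1,-0.277,0.023,0.04,0,0,0],[1,-0.278,0.023,0.013,0,0,0],[1,-0.278,0.023,-0.008,0,0,0],[1,-0.278,0.023,-0.03,0,0,0],[1,-0.272,0.022,-0.05,0,0,0]]])

```text
t: 15.73
ee_pos: [540.6, -234.7, 254.1]
orientation: [-3.135, 0.135, -0.005]
ft_force: [6.7, 7.7, 6.9]
width: 26.6
grasp_force: 30.0
```

servo_tool(plan=[[[1,-0.271,0.03,-0.075,0,0,0],[1,-0.517,0.045,-0.21,0,0,0],[1,-0.477,0.04,-0.29,0,0,0],[1,-0.424,0.035,-0.363,0,0,0],[1,-0.361,0.03,-0.426,0,0,0]]])

```text
t: 16.15
ee_pos: [456.0, -227.4, 199.0]
orientation: [-3.135, 0.134, 0.003]
ft_force: [0.9, 5.9, 2.6]
width: 26.7
grasp_force: 30.0
```

servo_tool(plan=[[[1,-0.289,0.024,-0.478,0,0,0],[1,-0.21,0.017,-0.518,0,0,0],[1,-0.125,0.01,-0.545,0,0,0],[1,-0.036,0.003,-0.5,0,0,0],[1,0,0,0,0,0,0]]])

```text
t: 16.57
ee_pos: [427.9, -225.1, 113.0]
orientation: [-3.133, 0.134, 0.014]
ft_force: [-3.8, 1.8, -6.5]
width: 26.7
grasp_force: 30.0
```

The clamp is over centre and down. Release the knob and leave it clamped for a bit over a second.

servo_tool(plan=[[[0.0,0,0,0,0,0,0],[0.0,0,0,0,0,0,0],[0.0,0,0,0,0,0,0],[0.0,0,0,0,0,0,0],[0.0,0,0,0,0,0,0]]])

```text
t: 16.98
ee_pos: [431.1, -226.6, 117.0]
orientation: [-3.137, 0.134, 0.002]
ft_force: [-0.2, 0.1, -0.8]
width: 43.9
grasp_force: 0.0
```

servo_tool(plan=[[[0.0,0,0,0,0,0,0],[0.0,0,0,0,0,0,0],[0.0,0,0,0,0,0,0],[0.0,0,0,0,0,0,0],[0.0,0,0,0,0,0,0]]])

```text
t: 17.4
ee_pos: [430.2, -226.1, 115.8]
orientation: [-3.135, 0.134, 0.005]
ft_force: [-0.6, 0.3, 0.4]
width: 43.9
grasp_force: 0.0
```

servo_tool(plan=[[[0.0,0,0,0,0,0,0],[0.0,0,0,0,0,0,0],[0.0,0,0,0,0,0,0],[0.0,0,0,0,0,0,0],[0.0,0,0,0,0,0,0]]])

```text
t: 17.82
ee_pos: [430.2, -226.1, 115.8]
orientation: [-3.135, 0.135, 0.006]
ft_force: [-0.3, 0.2, -0.8]
width: 44.1
grasp_force: 0.0
```

```bash
python3 - <<'E'
from h import *
snap('side','s7.png')
cv2.imwrite('pics/z7.png',cv2.resize(cv2.imread('pics/s7.png')[150:280,310:450],(560,520),interpolation=2));o=readout.get_obs();print(o['ee_pos'],o['ft_force'],o['width'],o['t'])
E
```

```text
[ 430.1984738  -226.09815934  115.78456046] [-0.00896066 -0.67312402 -0.23690123] 43.75146211251624 17.8667
```

View pics/z7.png

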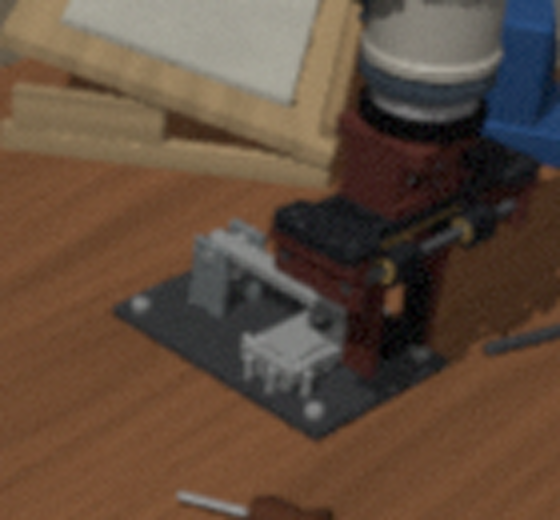

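The clamp is level with its tip on the panel and the fingers are clear of the knob. Now regrip and swing it back open.

servo_tool(plan=[[[1,0,0,-0.06,0,0,0],[1,0,0,0,0,0,0],[1,0,0,0,0,0,0],[1,0,0,0,0,0,0],[1,0,0,0,0,0,0]]])

```text
t: 18.28
ee_pos: [430.1, -225.3, 113.2]
orientation: [-3.134, 0.136, 0.006]
ft_force: [1.5, 6.4, -0.5]
width: 26.7
grasp_force: 30.0
```

servo_tool(plan=[[[1,0.018,-0.001,0.25,0,0,0],[1,0.018,-0.002,0.28,0,0,0],[1,0.125,-0.01,0.545,0,0,0],[1,0.21,-0.017,0.518,0,0,0],[1,0.289,-0.024,0.478,0,0,0]]])

```text
t: 18.7
ee_pos: [454.8, -227.3, 196.5]
orientation: [-3.133, 0.135, 0.013]
ft_force: [1.2, 1.0, -7.6]
width: 26.5
grasp_force: 30.0
```

servo_tool(plan=[[[1,0.361,-0.03,0.426,0,0,0],[1,0.424,-0.035,0.363,0,0,0],[1,0.477,-0.04,0.29,0,0,0],[1,0.517,-0.043,0.21,0,0,0],[1,0.543,-0.045,0.125,0,0,0]]])

```text
t: 19.12
ee_pos: [550.6, -235.4, 255.4]
orientation: [-3.135, 0.135, 0.002]
ft_force: [2.4, 3.2, -1.9]
width: 26.7
grasp_force: 30.0
```

servo_tool(plan=[[[1,0.4,-0.033,0.03,0,0,0],[1,0.4,-0.033,0,0,0,0],[1,0.3,-0.025,-0.04,0,0,0],[1,0,0,0,0,0,0]]])

```text
t: 19.45
ee_pos: [597.1, -239.3, 254.4]
orientation: [-3.136, 0.134, -0.004]
ft_force: [4.9, 4.1, 9.0]
width: 26.5
grasp_force: 30.0
```

Fully open. Release the knob, rise straight up and check.

servo_tool(plan=[[[0.0,0,0,0,0,0,0],[0.0,0,0,0,0,0,0],[0.0,0,0,0,0,0,0],[0.0,0,0,0,0,0,0],[0.0,0,0,0.5,0,0,0]]])

```text
t: 19.87
ee_pos: [591.1, -239.0, 268.8]
orientation: [-3.133, 0.135, 0.016]
ft_force: [-0.4, 0.8, 0.0]
width: 43.4
grasp_force: 0.0
```

servo_tool(plan=[[[0.0,0,0,0.8,0,0,0],[0.0,0,0,0.8,0,0,0],[0.0,0.3,0,0.8,0,0,0],[0.0,0.5,0,0,0,0,0],[0.0,0,0,0,0,0,0]]])

```text
t: 20.28
ee_pos: [627.9, -240.1, 371.2]
orientation: [-3.137, 0.134, -0.004]
ft_force: [-0.1, 0.3, -1.2]
width: 44.1
grasp_force: 0.0
```

```bash
python3 - <<'E'
from h import *
snap('top','t8.png');snap('side','s8.png')
I=np.hstack([cv2.resize(cv2.imread('pics/t8.png')[205:275,385:455],(400,400),interpolation=2),cv2.resize(cv2.imread('pics/s8.png')[145:265,330:450],(400,400),interpolation=2)])
cv2.imwrite('pics/z8.png',I);o=readout.get_obs();print(o['ee_pos'],o['ft_force'],o['width'],o['t'])
E
```

```text
[ 624.88679016 -239.50714392  367.67715595] [ 0.1152709   0.18603509 -0.16546987] 43.54510555688386 20.3833
```

View pics/z8.png

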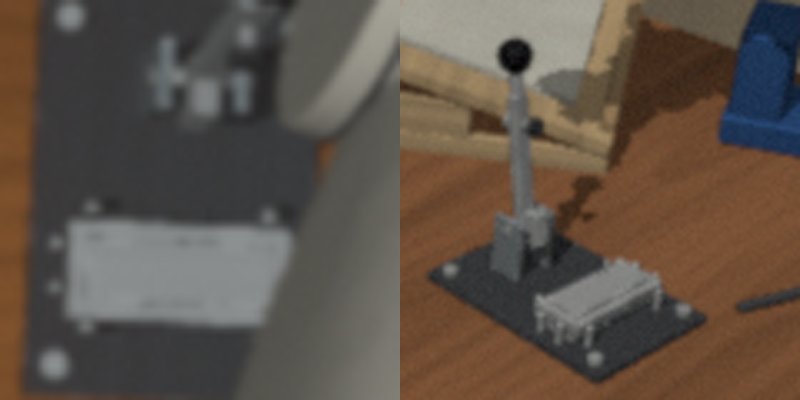

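The knob is back at its starting pixel, (364,162) in the side view. The blank still lies in the nest, and the gripper is clear.

```bash
python3 -c "
from workcell import close_job; print(close_job())"
```

```text
the job is handed in; nothing more can be done
None
```

The larger blank lies panel up in the nest, it was clamped for about 1.3 s, the clamp is back fully open, and the job is handed in after about 20 s of robot time; the judge returned no verdict.

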